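Load a sign plate under the jig's spring clip

ROBOT

A 7-joint arm with a two-finger parallel gripper is mounted at the origin on the work surface. World frame = base frame: x ahead of the robot, y to its left, z up, the work surface at z = 0. Lengths are in m, angles in rad, forces in N, time in s.
With the tool pointing down it reaches from about 0.4 to 0.875 m from the base axis. Payload 4.4 kg.
Tool frame: the origin (TCP) lies midway between the tips of the shut fingers; the grasp point (between the pads) lies 19 mm behind it (env.tcp_to_grasp is the distance from the TCP to the grasp point, in m); z points along the fingers, x is the direction in which the jaws open and shut, and the axes are right-handed (so a half turn about z gives the same grasp; the last joint's range is limited). The gripper opens to 85 mm and grips with 20 to 120 N. Pads are 22 mm wide; open, the fingers measure 114 mm over their backs; the gripper's body (76 mm by 85 mm) begins 54 mm behind the grasp point. The pads swing forward as they close: fully open they stand 13 mm farther back than shut.
Start: joints at [1.058, 0.628, 0.038, 1.517, -0.027, 0.996, -0.02], TCP at [0.281, -0.586, 0.192] pointing down, gripper open.
Joint ranges: [-3.06, 3.06], [-0.37, 2.12], [-1.25, 1.32], [0.18, 2.47], [-1.1, 4.24], [0.23, 1.98], [-2.94, 2.94]. Speed limits (rad/s): [2.57, 2.57, 3.14, 3.14, 3.14, 3.14, 3.14].

INTERFACE

Orientations are given as a unit quaternion [x, y, z, w].
In Python, from plant import get_state, vision, ticket, env gives the robot as it stands. The module is installed in compiled form; this text tells all that it offers.
- The arm moves only by the shell command python3 -m crank 'ROWS'. ROWS is a JSON object of lists of equal length, an entry for each row: "grip": the opening, from 0 (shut) to 1 (fully open); "slide": the shift along the tool's x, y, z in mm, a list of three; "delta_rot": the turn, a rotation vector about the tool's x, y, z in degrees, a list of three. A call has exactly 8 rows; each row is the pose to reach, as a shift and turn from the pose commanded when the call began, along the tool's axes at that moment; what a row does not reach only later rows make up. A row lasts 1/10 s, in which the tool goes at most 50 mm and 8.59 degrees, less where a joint would pass 70% of its speed; a pose out of reach is approached as far as the arm can. A call with a gripper value outside its range is refused whole. The fingers move at their own pace and stop on an object; the grip force is fixed at half the most. Time passes only in rows, so rows that repeat a pose let the fingers close, or fill a call up. It gives the time, the measured TCP pose, the force and the opening at its end, in the units of the state.
- get_state(): the state, without advancing time (a new reading comes with each control period).
- vision.read_camera(name): name is "side" or "top"; returns the picture (384x512x3 uint8, red, green, blue); there is no depth.
- vision.calibration(name): a dict with "mtx" (3x3 intrinsics, pixels), "origin" and "orientation" of the camera in the world. Camera axes: x right, y up, looking along -z (the intrinsics and any distortion apply to the point x, -y, -z); pixel columns grow to the right and rows downward; lengths in m; the calibration is good to about 2 mm. A picture is of the moment at which its call begins. calibration takes no time and is no camera call.
- ticket.job_done(): hands the job in, once; it reports no verdict.
The state is a dict: "t": time; "qpos": joint angles; "joint_vel": joint speeds; "joint_efforts": joint torques, N m; "eef_pos": TCP position; "eef_rot": TCP orientation; "wrist_force": force on the tool from outside, world axes, zero at the start; "ft_torque": the same for the moment, N m; "width": finger opening in m.
Only numpy, scipy, OpenCV 4.12 (cv2) and the standard library are available. Lean on these libraries where they do the work, as an engineer would, in place of code of your own. Each camera call takes 0.05 s, during which the arm holds its last target. There are 200 camera calls.

TASK

The small white sign plate lies in the nest of the metal jig, in front of the spring clip. Press the clip's thumb pad down with one fingertip so that its nose rises and, while holding it down, push the plate under the nose with the other fingertip until it is fully home against both end stops; only then let the clip close onto the plate and move away. Only slide the plate, never lift it, and leave the tape roll, the cardboard tube and the spare plates where they are.

Things in the scene. Friction and masses are not known exactly. Their poses are not given: they have to be found in the camera images.
- jig: Fixed grey aluminium jig, base 210 x 120 x 12 mm. Origin: on the table surface, under the middle of its width. x = the direction in which the plate is pushed, z up. Positions given as 'jig' are in this frame, mm. Nest floor: z = 20, x = -100 to 35, between two side rails at y = -39 and 39 that stand 6 above it. Beyond the clip's bracket only the thumb pad stands above the base.
- stop_left (a point): Middle of the left end stop's face that the plate's front edge must meet: jig x = 35, y = 27, z = 25. The stop is a steel block 12 (x) x 22 (y) mm, its top at jig z = 30.
- stop_right (a point): The same point of the right end stop: jig x = 35, y = -27, z = 25.
- sign_plate: The loose white acrylic plate, 30 (its x) x 76 (its y) x 8 mm thick, 20 to 45 g. Origin: centre of its underside. It starts flat in the nest, square to it within 0.03 rad, its origin at jig x = -45 to -2. Fully home its origin is at jig x = 20, z = 20: front edge on the stops at 35, rear edge at 5.
- clip_lever (a joint): Angle of the clip's lever, rad. 0: closed, nose down in the nest; grows as the thumb pad is pressed; 0.55: pad fully down, hard limit. 0.38: nose rests on the plate; above 0.41 it is clear of the plate. Spring-closed: 2 to 3 N on the pad starts it, 5 to 8 N holds it fully down; it clamps with about 5 N. Pushing the plate against the closed nose does not open it.
- clip_pin (a point): Centre of the clip's hinge pin (along jig y), jig x = 45, z = 32, between two bracket ears (jig x = 39.5 to 50.5, y = -14 to 14, up to z = 36). The bent steel lever, 20 mm wide, rises to jig z = 43 here at most, and fills jig x = 18 to 55 between nose and pad.
- thumb_pad (a point): The clip's black ribbed thumb pad, 30 long x 26 wide x 3 mm. This point: centre of its top face. Closed it slopes up from jig x = 59, z = 29 to x = 84, z = 44. Fully pressed it is level: top at z = 22, x = 55 to 85, so one tip on it and one behind the plate (z = 20 to 28) are nearly level. A tip may slide along it; keep off x below 55 (bent lever).
- clip_nose (a point): The clip's rubber nose, a round bar 20 mm wide (along jig y), 5 mm thick. This point: its centre. Closed it is at jig x = 25, z = 22.5; fully open at x = 23, z = 34 (underside 31.5). Its front reaches x = 20 as it swings.
- tape_roll: Bystander: red roll of tape lying flat, 104 mm across, 25 mm high. Origin: centre of its underside.
- core_tube: Bystander: cardboard tube standing upright, 60 mm across, 90 mm high. Origin: centre of its underside.
- spare_plates: Bystander: stack of three spare white plates outside the jig, 30 x 78 x 24 mm. Origin: centre of its underside.
There are look-alikes about, which are no part of the job. Of the things that look like the jig, the middle-sized one is meant. Of the things shaped like the sign_plate, the white one is meant.

How it is judged:
On the way, in this order (a step that is already met when the one before it is completed fails the run):
1. a finger holds the clip open by its thumb pad while the plate is still in front of the nose (value of joint clip_lever above 0.41 rad and contact force between the fingers and clip_lever above 0.5 N and x of sign_plate in the frame of jig below 0.011 m), for 0.1 s.
2. the plate is home against the end stops while a finger still holds the clip open (value of joint clip_lever above 0.41 rad and contact force between the fingers and clip_lever above 0.5 N and x of sign_plate in the frame of jig above 0.018 m), for 0.1 s.
At the end, for the whole second after the job is handed in: The plate lies flat and square (within 0.035 rad) in the nest, its front edge within 2 mm of the end stops, at rest, and the released clip presses on it with its nose (more than 1 N, lever at 0.34 to 0.41 rad) (x of sign_plate in the frame of jig between 0.018 and 0.022 m and z of sign_plate in the frame of jig below 0.0215 m and angle between the x axis of sign_plate and the x axis of jig, either way round below 0.035 rad and value of joint clip_lever between 0.34 and 0.41 rad and contact force between clip_lever and sign_plate above 1 N and linear speed of sign_plate below 0.01 m/s); the robot touches nothing.
It fails at once if the plate is lifted more than 5 mm off the nest or tipped (z of sign_plate in the frame of jig above 0.025 m or angle between sign_plate's own z axis and vertical above 0.2 rad).
It fails at once if the tape roll, the tube or the spare plates are moved by more than 20 mm (distance of any of tape_roll, core_tube, spare_plates from where it was at the start of the episode above 0.02 m).
It also fails if it takes over 48 s, if anything falls off the work surface, if the arm or the gripper's body presses on something with over 40 N, if the wrist force passes 120 N, or if a joint passes its speed limit or range.

## Working session

There is one attempt and no reset: what is moved stays moved. The work goes in short steps, Python scripts to look and compute and a shell command to move; the robot and the scene stay as the last step left them, time stands still between calls to the robot, and variables do not carry over. Pictures are saved under pics/ and viewed, about 8 in all and at most 12, crops included, and the job is handed in when it is done.

```bash
mkdir -p pics
python3 - <<'E'
from plant import get_state, vision, env
import cv2,numpy as np
s=get_state(); print({k:np.round(v,4).tolist() for k,v in s.items()}, env.tcp_to_grasp)
for n in("top","side"):
    im=vision.read_camera(n); np.save(f"pics/{n}0.npy",im); c=vision.calibration(n); print(n,c)
    cv2.imwrite(f"pics/{n}0.png",cv2.resize(im[:,:,::-1],None,fx=1.5,fy=1.5,interpolation=cv2.INTER_CUBIC))
E
```

```text
{'t': 0.0, 'qpos': [1.0582, 0.6293, 0.0384, 1.5184, -0.027, 0.9963, -0.02], 'joint_vel': [0.0002, -0.0001, 0.0005, 0.0018, -0.0001, -0.0013, 0.0005], 'joint_efforts': [0.0003, -56.3396, 1.2259, -19.3446, 0.0108, 0.0106, -0.0], 'eef_pos': [0.2806, -0.5855, 0.1907], 'eef_rot': [0.8462, -0.5329, -0.0008, -0.0005], 'wrist_force': [0.3803, -0.7734, 0.3539], 'ft_torque': [-0.0378, 0.0376, -0.042], 'width': 0.0856} 0.0187
top {'mtx': array([[461.22501844,   0.        , 252.55547254],
       [  0.        , 461.22501844, 195.28955932],
       [  0.        ,   0.        ,   1.        ]]), 'origin': array([0.36995695, 0.0292274 , 1.10273285]), 'orientation': array([-0.08130087,  0.05638629,  0.70765475, -0.69959668])}
side {'mtx': array([[414.28963571,   0.        , 250.17675822],
       [  0.        , 414.28963571, 192.32908983],
       [  0.        ,   0.        ,   1.        ]]), 'origin': array([0.14257959, 0.68586119, 0.85135645]), 'orientation': array([-0.11847774,  0.36008018,  0.88677043, -0.26446831])}
```

View pics/top0.png

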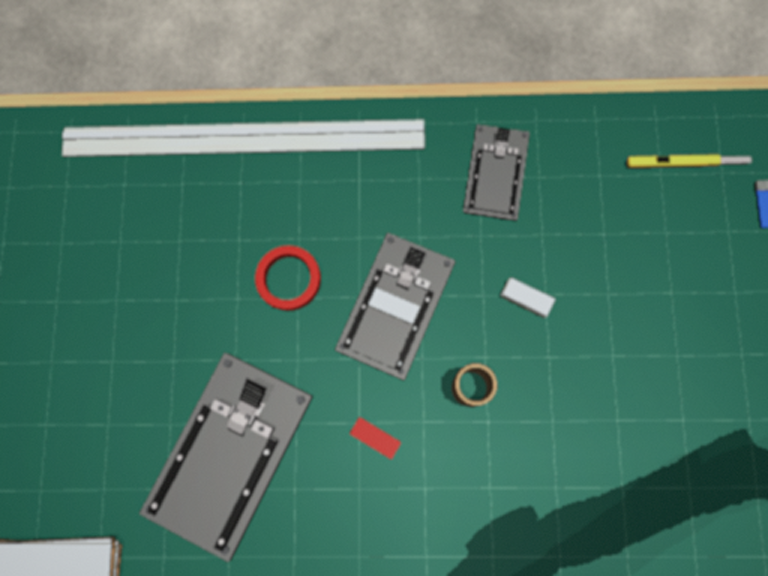

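View pics/side0.png

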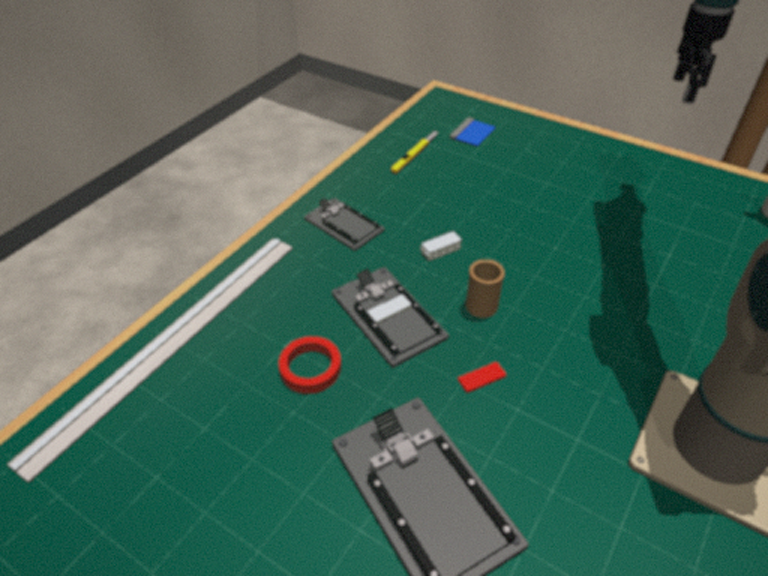

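Jig look-alikes (1.5x top picture): the large one at (228,455), the middle one at (396,305) and the small one at (498,172). I take the middle one, which also holds the white plate at (394,304). Plate look-alikes: the red plate at (375,438) and the spare stack at (528,297), both outside the jig. I'll measure now and check the choice in one close crop.

```bash
cat > h.py <<'E'
import numpy as np, cv2
from scipy.spatial.transform import Rotation as R
from plant import get_state, vision, env
def ray(n,uv):
    c=vision.calibration(n); K=c["mtx"]; uv=np.atleast_2d(np.asarray(uv,float))
    d=np.c_[(uv[:,0]-K[0,2])/K[0,0],-(uv[:,1]-K[1,2])/K[1,1],-np.ones(len(uv))]
    return c["origin"],R.from_quat(c["orientation"]).apply(d)
def onz(n,uv,z):
    o,d=ray(n,uv); return o+d*((z-o[2])/d[:,2])[:,None]
def proj(n,P):
    c=vision.calibration(n); K=c["mtx"]; p=R.from_quat(c["orientation"]).inv().apply(np.atleast_2d(P)-c["origin"])
    return np.c_[K[0,0]*p[:,0]/-p[:,2]+K[0,2],K[1,1]*-p[:,1]/-p[:,2]+K[1,2]]
E
python3 - <<'E'
from h import *
top=np.load("pics/top0.npy"); side=np.load("pics/side0.npy")
res={}
for n,im,seed in(("top",top,(263,203)),("side",side,(260,205))):
    hsv=cv2.cvtColor(im,cv2.COLOR_RGB2HSV)
    ng=(~((hsv[...,0]>60)&(hsv[...,0]<95)&(hsv[...,1]>90))).astype(np.uint8)
    k,l,st,_=cv2.connectedComponentsWithStats(ng); lab=l[seed[1],seed[0]]
    m=(l==lab).astype(np.uint8); c=max(cv2.findContours(m,0,1)[0],key=cv2.contourArea)
    h=cv2.convexHull(c)[:,0]
    P=onz(n,h,0.012)*1000
    r=cv2.minAreaRect(P[:,:2].astype(np.float32)); print(n,"base rect",r,cv2.contourArea(c))
    w=((hsv[...,1]<40)&(hsv[...,2]>165)&(m>0)).astype(np.uint8)
    k,l2,st,ce=cv2.connectedComponentsWithStats(w)
    for i in range(1,k):
        if st[i,4]>60:
            cc=max(cv2.findContours((l2==i).astype(np.uint8),0,1)[0],key=cv2.contourArea)
            Q=onz(n,cc[:,0],0.028)*1000
            print(n,"white",st[i],ce[i],cv2.minAreaRect(Q[:,:2].astype(np.float32)))
x,y,w,h=215,145,100,115
a=cv2.resize(top[y:y+h,x:x+w,::-1],(400,460),interpolation=cv2.INTER_CUBIC)
x,y,w,h=210,165,100,115
b=cv2.resize(side[y:y+h,x:x+w,::-1],(400,460),interpolation=cv2.INTER_CUBIC)
cv2.imwrite("pics/crop0.png",np.hstack([a,b]))
E
```

```text
top base rect ((566.9917602539062, 41.122047424316406), (122.62042999267578, 213.14508056640625), 65.88166809082031) 4328.0
top white [246 192  34  23 406] [262.40640394 203.19211823] ((563.3092651367188, 43.4395637512207), (75.35256958007812, 30.64171028137207), 66.16288757324219)
side base rect ((566.4321899414062, 44.45154571533203), (124.98672485351562, 226.55233764648438), 66.05168914794922) 2589.5
side white [246 197  27  17 221] [258.98190045 204.90950226] ((559.1237182617188, 46.5779914855957), (73.89358520507812, 28.975557327270508), 66.6878433227539)
```

View pics/crop0.png

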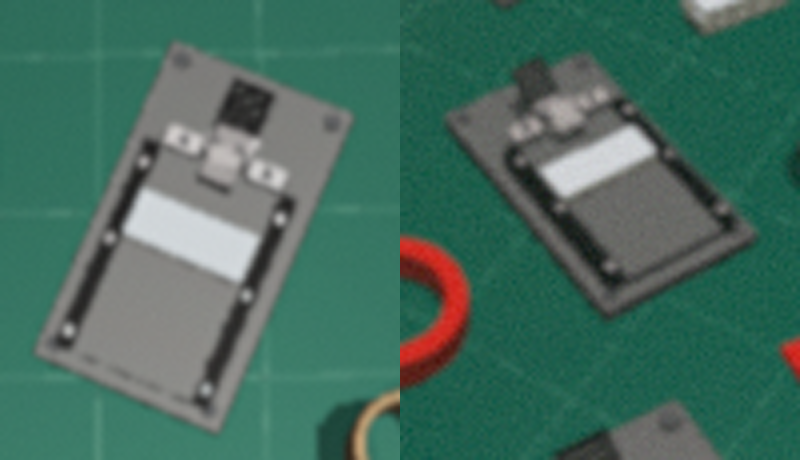

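The crop confirms the middle jig: its nest holds the white plate at crop (190,235), the clip nose is at (220,165), the pad at (246,105) and the stop blocks at (185,139) and (268,173). Next I fix the jig frame from these points.

Run:
```python
from h import *
f=lambda pts:np.array([(215+a/4,145+b/4) for a,b in pts])
g=lambda pts:np.array([(210+(a-400)/4,165+b/4) for a,b in pts])
th=np.radians(65.88-90); u=np.array([np.cos(th),np.sin(th)]); v=np.array([-u[1],u[0]])
s=onz("top",f([(185,139),(268,173)]),.030)[:,:2]*1000; s2=onz("side",g([(527,127),(598,96)]),.030)[:,:2]*1000
pad=onz("top",f([(246,105)]),.0365)[:,:2]*1000
pl=np.array([[563.3,43.44]]); pl2=np.array([[559.1,46.6]])
C=np.array([566.99,41.12])
print(s,s2,pad); 
for n,p in(("stops",s),("stops side",s2),("pad",pad),("plate",pl),("plate side",pl2)): print(n,np.c_[(p-C)@u,(p-C)@v].round(1))
rails=onz("top",f([(152,145),(60,345),(290,200),(205,402)]),.026)[:,:2]*1000
print("rails",np.c_[(rails-C)@u,(rails-C)@v].round(1))
d=s[0]-s[1]; print("stop axis",np.degrees(np.arctan2(d[1],d[0]))-90, np.linalg.norm(d))
st=get_state(); Rt=R.from_quat(st["eef_rot"]).as_matrix(); print(Rt.round(3))
```

```text
[[619.66764806  45.31530456]
 [598.16035964  -3.69540212]] [[614.39141706  48.73966576]
 [589.52349005  -2.94282644]] [[638.30010529   8.72142212]]
stops [[ 46.4  25.4]
 [ 46.8 -28.2]]
stops side [[ 40.1  26.3]
 [ 38.6 -31. ]]
pad [[78.3 -0.4]]
plate [[-4.3  0.6]]
plate side [[-9.4  1.8]]
rails [[ 36.   42.5]
 [-95.6  43.9]
 [ 37.6 -46.3]
 [-92.3 -47.4]]
stop axis -23.693228932138396 53.52207791541167
[[ 0.432 -0.902 -0.001]
 [-0.902 -0.432  0.002]
 [-0.002 -0.    -1.   ]]
```

```bash
python3 -m crank '{"grip":[0,0,0,0,0,0,0,0],"slide":[[-30,-31,0],[-60,-62,0],[-90,-93,0],[-120,-124,0],[-150,-155,0],[-180,-186,0],[-210,-217,0],[-240,-247,0]],"delta_rot":[[0,0,-5],[0,0,-10],[0,0,-15],[0,0,-20],[0,0,-25],[0,0,-30],[0,0,-35],[0,0,-40.5]]}'
cat >> h.py <<'E'
O=np.array([571.97,38.04]); TH=-23.9
def rel(jx,jy,z,th=TH):
    "slide mm and turn deg, in tool axes, to reach jig x,y and world z (mm), tool x along jig x, tool down"
    s=get_state(); a=np.radians(th); u=np.array([np.cos(a),np.sin(a)]); v=np.array([-u[1],u[0]])
    Rt=R.from_quat(s["eef_rot"]); p=np.array(s["eef_pos"])*1000
    t=np.r_[O+jx*u+jy*v,z]; G=R.from_matrix(np.c_[np.r_[u,0],np.r_[-v,0],[0,0,-1]])
    j=(p[:2]-O)
    print("t",round(float(s["t"]),2),"now jig",np.round([j@u,j@v,p[2]],1),"slide",Rt.inv().apply(t-p).round(1),"turn",np.degrees((Rt.inv()*G).as_rotvec()).round(2),"F",np.round(s["wrist_force"],1),"w",round(float(s["width"])*1000,1))
E
python3 -c "
from h import *
rel(-60,0,190)"
```

```text
t: 0.9
eef_pos: [0.4002, -0.2612, 0.1915]
eef_rot: [0.979, -0.205, -0.0, -0.0]
wrist_force: [0.2, 0.7, -0.0]
width: 0.0004
t 0.9 now jig [ -35.8 -343.2  191.5] slide [ -22.9 -343.3    1.6] turn [-0.    0.    0.21] F [ 0.2  0.7 -0. ] w 0.4
```

```bash
python3 -m crank '{"grip":[0,0,0,0,0,0,0,0],"slide":[[-4,-45,0],[-7,-90,0],[-10,-135,0],[-14,-180,0],[-17,-225,0],[-20,-270,20],[-23,-310,50],[-23,-343,90]],"delta_rot":[[0,0,0.2],[0,0,0.2],[0,0,0.2],[0,0,0.2],[0,0,0.2],[0,0,0.2],[0,0,0.2],[0,0,0.2]]}'
python3 -c "
from h import *
rel(-60,0,40)"
```

```text
t: 1.7
eef_pos: [0.5191, 0.062, 0.1031]
eef_rot: [0.978, -0.208, 0.002, -0.001]
wrist_force: [0.9, 0.1, 0.6]
width: -0.0002
t 1.7 now jig [-58.    0.5 103.1] slide [-2.2  0.6 63.1] turn [-0.16 -0.16 -0.08] F [0.9 0.1 0.6] w -0.2
```

Down to z ≈ 40, then a picture pair to check the finger against the jig before going into the nest.

```bash
python3 -m crank '{"grip":[0,0,0,0,0,0,0,0],"slide":[[0,0,20],[-1,0,40],[-2,0,55],[-2,0,63],[-2,0,63],[-2,0,63],[-2,0,63],[-2,0,63]],"delta_rot":[[0,0,0],[0,0,0],[0,0,0],[0,0,0],[0,0,0],[0,0,0],[0,0,0],[0,0,0]]}'
cat > look.py <<'E'
import sys; from h import *
k=sys.argv[1]; out=[]
for n,(x,y,w,h) in(("top",(205,135,120,130)),("side",(205,140,120,130))):
    im=vision.read_camera(n); np.save(f"pics/{n}{k}.npy",im)
    out.append(cv2.resize(im[y:y+h,x:x+w,::-1],(400,433),interpolation=cv2.INTER_CUBIC))
cv2.imwrite(f"pics/look{k}.png",np.hstack(out))
E
python3 look.py 1; python3 -c "
from h import *
rel(-60,0,24)"
```

```text
t: 2.5
eef_pos: [0.5162, 0.0595, 0.0409]
eef_rot: [0.978, -0.209, 0.001, -0.0]
wrist_force: [0.2, -0.8, -0.0]
width: -0.0001
t 2.6 now jig [-59.8  -3.   40.7] slide [-0.2 -3.  16.7] turn [-0.04 -0.06 -0.22] F [-0.7 -0.8 -0.3] w 0.2
```

View pics/look1.png

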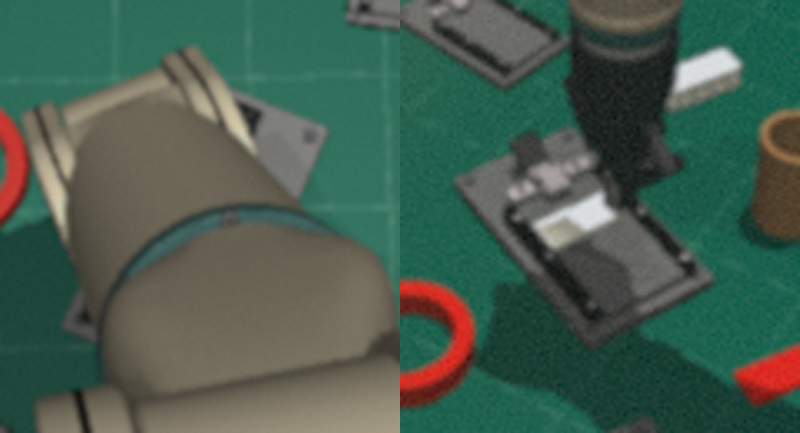

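The top view is hidden by the arm. In the side view the shut fingertips are near look (628,205). I'll compare that with the projected TCP and check the model against the jig features there.

Run:
```python
from h import *
a=np.radians(TH);u=np.array([np.cos(a),np.sin(a)]);v=np.array([-u[1],u[0]])
J=lambda x,y,z:np.r_[O+x*u+y*v,z]/1000
def lk(P):
    q=proj("side",P)[0]; return ((q-[205,140])*400/120+[400,0]).round(0)
print("tcp",lk(np.array(get_state()["eef_pos"])))
for n,p in dict(base_nearR=(-110,-60,12),base_nearL=(-110,60,12),farR=(100,-60,12),farL=(100,60,12),stopLc=(41,27,30),stopRc=(41,-27,30),plateRL=(-25,38,28),plateRR=(-25,-38,28),plFL=(5,38,28),padfar=(84,0,44)).items(): print(n,lk(J(*p)))
im=np.load("pics/side1.npy")[140:270,205:325,::-1].copy()
```

```text
tcp [617. 236.]
base_nearR [711. 270.]
base_nearL [586. 336.]
farR [568. 120.]
farL [450. 173.]
stopLc [518. 184.]
stopRc [573. 159.]
plateRL [550. 241.]
plateRR [628. 203.]
plFL [530. 218.]
padfar [518. 130.]
```

Run:
```python
from h import *
im=np.load("pics/side1.npy")[180:240,235:305,::-1]
im=cv2.resize(im,(700,600),interpolation=cv2.INTER_CUBIC); im=cv2.convertScaleAbs(im,alpha=1.8,beta=10)
cv2.imwrite("pics/z1.png",im)
p=proj("side",get_state()["eef_pos"])[0]; print((p-[235,180])*10)
```

```text
[351.45004352 309.39108822]
```

View pics/z1.png

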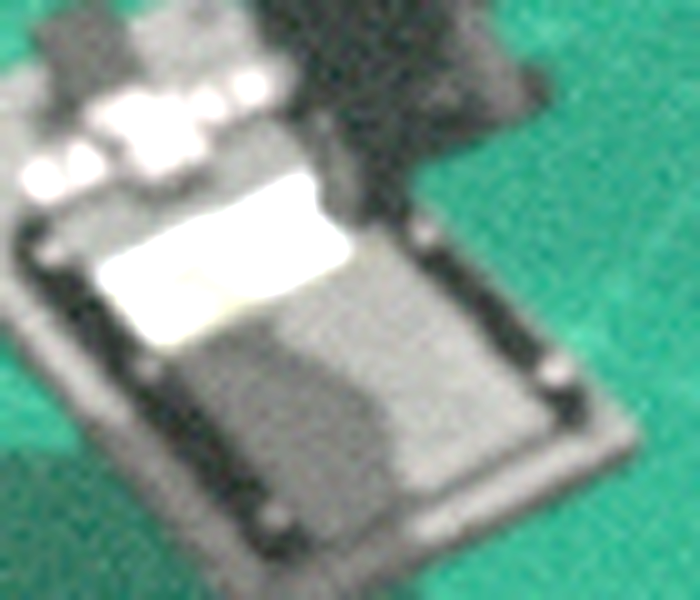

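Run:
```python
from h import *
a=cv2.GaussianBlur(np.load("pics/side0.npy"),(3,3),0).mean(2);b=cv2.GaussianBlur(vision.read_camera("side"),(3,3),0).mean(2)
print(np.arange(262,284))
for r in range(190,226,1): print(r,(b-a)[r,262:284].astype(int))
rel(-60,0,24)
```

```text
[262 263 264 265 266 267 268 269 270 271 272 273 274 275 276 277 278 279
 280 281 282 283]
190 [ -2  -3  -5 -13 -24 -32 -39 -42 -40 -37 -33 -32 -31 -32 -28 -22 -19 -22
 -26 -26 -23 -18]
191 [ -1  -2  -4 -14 -27 -36 -42 -44 -41 -34 -31 -31 -31 -31 -30 -27 -27 -31
 -33 -31 -26 -22]
192 [ -3  -3  -6 -16 -28 -35 -36 -38 -39 -36 -33 -31 -30 -31 -32 -32 -32 -34
 -32 -30 -29 -26]
193 [ -3  -3  -5  -8 -14 -16 -16 -22 -31 -38 -39 -36 -33 -32 -33 -35 -35 -32
 -28 -27 -27 -24]
194 [ -3  -4  -3  -1   0   0   0  -5 -19 -33 -40 -39 -36 -32 -31 -32 -32 -29
 -24 -21 -18 -15]
195 [ -4  -3  -3  -6 -12 -16 -11  -4  -8 -22 -36 -41 -38 -33 -30 -27 -24 -21
 -15 -10  -7  -6]
196 [ -5  -4  -6 -19 -43 -60 -52 -29 -12 -13 -27 -40 -40 -35 -29 -21 -14 -10
  -6  -3   0  -1]
197 [ -3  -2  -7 -29 -67 -99 -97 -71 -41 -23 -21 -30 -37 -37 -28 -15  -7  -4
  -2  -2   0   0]
198 [   2    2   -3  -30  -77 -117 -125 -107  -79  -50  -28  -22  -29  -33
  -25  -12   -4   -3   -3   -2   -1   -2]
199 [   7    7   -1  -30  -79 -123 -139 -131 -113  -87  -56  -30  -22  -22
  -16   -8   -4   -3   -2   -1   -2   -4]
200 [  10   10 
[... 1812 characters left out ...]
  -2
  -1   0   1   2]
220 [-36 -34 -35 -37 -37 -35 -36 -37 -38 -37 -33 -22 -11  -6  -5  -4  -4  -3
  -1  -1  -2   0]
221 [-36 -34 -36 -38 -38 -37 -37 -37 -38 -39 -35 -26 -14  -7  -4  -4  -5  -3
  -3  -3  -3  -1]
222 [-35 -34 -36 -39 -37 -36 -37 -36 -34 -36 -36 -30 -19 -10  -4  -4  -4  -3
  -4  -4  -1   0]
223 [-35 -35 -35 -36 -35 -34 -36 -34 -33 -35 -37 -31 -21 -10  -5  -4  -4  -3
  -4  -1   1   2]
224 [-36 -36 -35 -35 -34 -34 -34 -34 -35 -36 -35 -30 -20 -10  -3  -2  -4  -4
  -1   1   2   3]
225 [-36 -36 -36 -35 -34 -33 -34 -35 -36 -35 -34 -29 -19  -9  -2   0   0   0
   2   2   2   2]
t 2.65 now jig [-60.   -3.1  40.6] slide [-0.  -3.  16.6] turn [-0.03 -0.04 -0.21] F [-0.4  0.1 -0.6] w 0.1
```

Run:
```python
from h import *
a=np.load("pics/side0.npy")
p=np.array([.2806,-.5855,.1907]); x=np.array([.432,-.902,0])
for d in(0,.013,.05): print(d,proj("side",np.array([p+[0,0,d],p+[0,0,d]+.0427*x,p+[0,0,d]-.0427*x])).round(1).tolist())
cv2.imwrite("pics/g0.png",cv2.convertScaleAbs(cv2.resize(a[20:90,425:505,::-1],(640,560),interpolation=cv2.INTER_CUBIC),alpha=1.5))
```

```text
0 [[448.7, 75.9], [446.1, 68.9], [451.4, 83.3]]
0.013 [[450.1, 72.1], [447.4, 65.1], [452.9, 79.4]]
0.05 [[454.1, 60.7], [451.3, 53.8], [457.1, 67.9]]
```

View pics/g0.png

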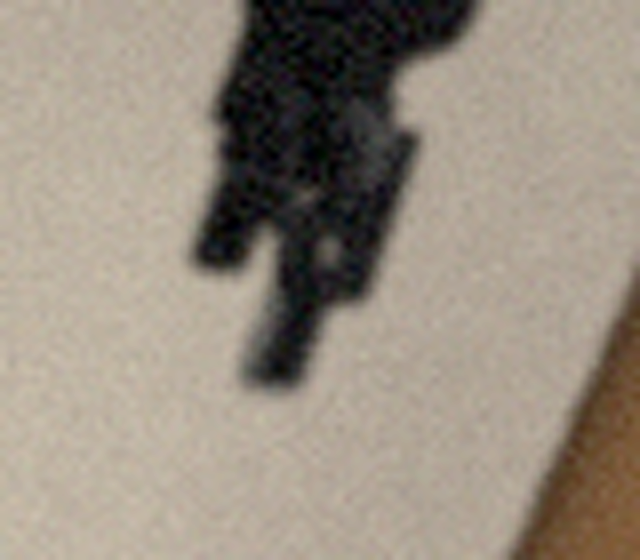

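The open tips at the start showed at crop (215,262) and (275,380), about 30–40 mm higher than the reported TCP would put them. The shut tip now ends at row 204.5, where 211 was predicted. Reported TCP z and real tips disagree, so I'll descend in small steps and use the force and the tip's pixel row.

```bash
python3 -m crank '{"grip":[0,0,0,0,0,0,0,0],"slide":[[0,-3,2],[0,-3,4],[0,-3,6],[0,-3,8],[0,-3,10],[0,-3,12],[0,-3,14],[0,-3,15]],"delta_rot":[[0,0,0],[0,0,0],[0,0,0],[0,0,0],[0,0,0],[0,0,0],[0,0,0],[0,0,0]]}'
cat > tip.py <<'E'
from h import *
a=cv2.GaussianBlur(np.load("pics/side0.npy"),(3,3),0).astype(int);b=cv2.GaussianBlur(vision.read_camera("side"),(3,3),0).astype(int)
m=(np.abs(b-a).max(2)>14)
for r in range(192,226,2): print(r,"".join("#" if x else "." for x in m[r,240:300]))
print("tcp px",proj("side",get_state()["eef_pos"]).round(1)); rel(-60,0,24)
E
python3 tip.py
```

```text
t: 3.45
eef_pos: [0.5167, 0.0622, 0.0249]
eef_rot: [0.978, -0.209, -0.0, 0.0]
wrist_force: [-1.2, 0.8, 0.2]
width: -0.0002
192 ........................#########################...........
194 .......................###########################..........
196 ........................##########################..........
198 ........................######################..............
200 ........................##################..................
202 ........................###########.........................
204 ........................############........................
206 .........#########.......###########........................
208 .......##############......#######..........................
210 .......##############.......................................
212 .........###############....................................
214 ...........###############..................................
216 .........#####################..............................
218 ..........######################............................
220 ..............####################..........................
222 .....#####......###################.........................
224 .....######......##################.........................
tcp px [[269.3 215.5]]
t 3.5 now jig [-60.4  -0.3  24.8] slide [ 0.4 -0.3  0.8] turn [ 0.01  0.02 -0.2 ] F [-0.4 -1.2  0. ] w -0.2
```

```bash
python3 -m crank '{"grip":[0,0,0,0,0,0,0,0],"slide":[[0,0,2],[0,0,4],[0,0,5],[0,0,6],[0,0,7],[0,0,8],[0,0,9],[0,0,10]],"delta_rot":[[0,0,0],[0,0,0],[0,0,0],[0,0,0],[0,0,0],[0,0,0],[0,0,0],[0,0,0]]}'
python3 tip.py
```

```text
t: 4.3
eef_pos: [0.5168, 0.0623, 0.0151]
eef_rot: [0.978, -0.209, 0.0, -0.0]
wrist_force: [0.1, -0.1, -0.5]
width: -0.0003
192 ...................#########################................
194 .....................###########################............
196 ......................############################..........
198 .......................###########################..........
200 ........................########################............
202 ........................###################.................
204 ...............#........################....................
206 .........##########.....#############.......................
208 .......##############....###########........................
210 ........##############....########..........................
212 ...........##############...................................
214 ..............#############.................................
216 ........#######################.............................
218 ..........#######################...........................
220 ..............####################..........................
222 ....######.....####################.........................
224 ###...#####......###################........................
tcp px [[269.2 218. ]]
t 4.35 now jig [-60.3  -0.2  14.9] slide [ 0.3 -0.2 -9.1] turn [ 0.    0.01 -0.2 ] F [-0.6  0.2 -0. ] w 0.2
```

```bash
python3 -m crank '{"grip":[0,0,0,0,0,0,0,0],"slide":[[0,0,2],[0,0,4],[0,0,6],[0,0,8],[0,0,10],[0,0,12],[0,0,12],[0,0,12]],"delta_rot":[[0,0,0],[0,0,0],[0,0,0],[0,0,0],[0,0,0],[0,0,0],[0,0,0],[0,0,0]]}'
python3 tip.py
```

```text
t: 5.15
eef_pos: [0.5168, 0.0623, 0.0031]
eef_rot: [0.978, -0.209, -0.0, 0.0]
wrist_force: [0.2, -0.9, 0.3]
width: 0.0
192 ..................##########################................
194 ...................########################.................
196 ....................#########################...............
198 ......................##########################............
200 .......................###########################..........
202 ........................#########################...........
204 ..............####......######################..............
206 ........############....##############......................
208 ........##############...############.......................
210 .........#############...###########........................
212 ...........#########################........................
214 .............####################...........................
216 ........########################............................
218 ..........########################..........................
220 ..............#####################.........................
222 ....######......####################........................
224 ##...######......####################.......................
tcp px [[269.1 220.8]]
t 5.2 now jig [-60.3  -0.1   3.1] slide [  0.3  -0.1 -20.9] turn [-0.  -0.  -0.2] F [-1.   0.2  0.1] w 0.1
```

```bash
python3 -m crank '{"grip":[0,0,0,0,0,0,0,0],"slide":[[0,0,1],[0,0,2],[0,0,3],[0,0,4],[0,0,5],[0,0,6],[0,0,6],[0,0,6]],"delta_rot":[[0,0,0],[0,0,0],[0,0,0],[0,0,0],[0,0,0],[0,0,0],[0,0,0],[0,0,0]]}'
```

```text
t: 6.0
eef_pos: [0.5168, 0.0623, -0.0029]
eef_rot: [0.978, -0.209, 0.0, -0.0]
wrist_force: [-0.5, -1.0, -0.7]
width: 0.0001
```

```bash
python3 -m crank '{"grip":[0,0,0,0,0,0,0,0],"slide":[[0,0,0.7],[0,0,1.4],[0,0,2.1],[0,0,2.8],[0,0,3.5],[0,0,4],[0,0,4],[0,0,4]],"delta_rot":[[0,0,0],[0,0,0],[0,0,0],[0,0,0],[0,0,0],[0,0,0],[0,0,0],[0,0,0]]}'; python3 tip.py
```

```text
t: 6.8
eef_pos: [0.5168, 0.0623, -0.0069]
eef_rot: [0.978, -0.209, -0.0, -0.0]
wrist_force: [0.1, -0.3, -0.3]
width: 0.0001
192 .................###########################................
194 ..................##########################................
196 ..................#########################.................
198 ...................#########################................
200 ......................########################..............
202 ......................###########################...........
204 .............######....##########################...........
206 .........############...##############...######.............
208 .........##############.###############.....................
210 ...........############################.....................
212 ............########################........................
214 .............#######################........................
216 ........##########################..........................
218 ..........########################..........................
220 ....####......######################........................
222 ....#####......#####################........................
224 ###..######.......###################.......................
tcp px [[269.1 223.3]]
t 6.85 now jig [-60.3  -0.1  -6.9] slide [  0.3  -0.1 -30.9] turn [-0.  -0.  -0.2] F [ 0.3  0.2 -0.8] w 0.0
```

```bash
python3 -m crank '{"grip":[0,0,0,0,0,0,0,0],"slide":[[0,0,0.7],[0,0,1.4],[0,0,2.1],[0,0,2.8],[0,0,3.5],[0,0,4],[0,0,4],[0,0,4]],"delta_rot":[[0,0,0],[0,0,0],[0,0,0],[0,0,0],[0,0,0],[0,0,0],[0,0,0],[0,0,0]]}'
```

```text
t: 7.65
eef_pos: [0.5168, 0.0623, -0.0109]
eef_rot: [0.978, -0.209, 0.0, 0.0]
wrist_force: [0.3, -0.1, -0.1]
width: 0.0003
```

```bash
python3 -m crank '{"grip":[0,0,0,0,0,0,0,0],"slide":[[0,0,0.5],[0,0,1],[0,0,1.5],[0,0,2],[0,0,2.5],[0,0,3],[0,0,3],[0,0,3]],"delta_rot":[[0,0,0],[0,0,0],[0,0,0],[0,0,0],[0,0,0],[0,0,0],[0,0,0],[0,0,0]]}'
```

```text
t: 8.45
eef_pos: [0.5168, 0.0623, -0.0139]
eef_rot: [0.978, -0.209, 0.0, -0.0]
wrist_force: [0.3, -0.5, -0.9]
width: 0.0
```

```bash
python3 look.py 2; python3 -m crank '{"grip":[0,0,0,0,0,0,0,0],"slide":[[0,0,0.5],[0,0,1],[0,0,1.5],[0,0,2],[0,0,2.5],[0,0,3],[0,0,3],[0,0,3]],"delta_rot":[[0,0,0],[0,0,0],[0,0,0],[0,0,0],[0,0,0],[0,0,0],[0,0,0],[0,0,0]]}'; python3 tip.py
```

```text
t: 9.35
eef_pos: [0.5168, 0.0623, -0.0169]
eef_rot: [0.978, -0.209, 0.0, -0.0]
wrist_force: [-0.6, -0.3, -0.1]
width: 0.0001
192 ................###########################.................
194 .................##########################.................
196 .................###########################................
198 ..................#########################.................
200 ...................########################.................
202 ....................#########################...............
204 .............#######..##########################............
206 .........############################......######...........
208 .........###############################.....####...........
210 ............#############################...................
212 .............############################...................
214 ..............#######################.......................
216 ........############################........................
218 ..........##########################........................
220 ....####......#######################.......................
222 ....######.....######################.......................
224 ###..######......####################.......................
tcp px [[269.1 225.6]]
t 9.4 now jig [-60.3  -0.2 -16.9] slide [  0.3  -0.2 -40.9] turn [-0.   0.  -0.2] F [ 0.3  0.2 -0.5] w -0.2
```

View pics/look2.png

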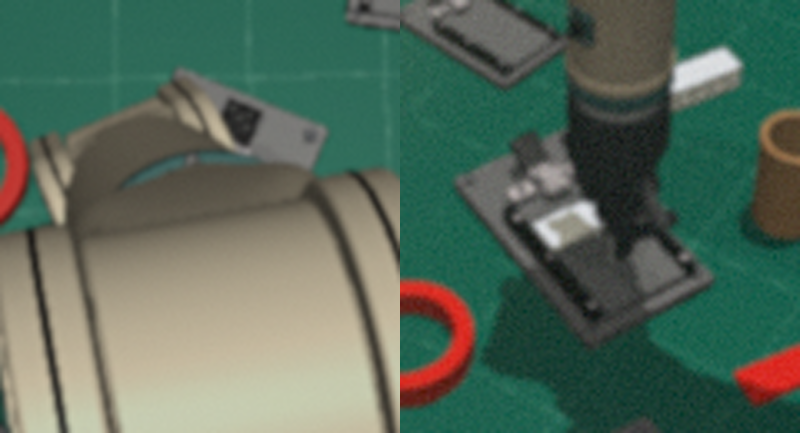

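The side view shows the tip at look (630,255), about 8–10 px short of where it would meet the nest floor. I'll carry on down gently.

```bash
python3 -m crank '{"grip":[0,0,0,0,0,0,0,0],"slide":[[0,0,0.7],[0,0,1.4],[0,0,2.1],[0,0,2.8],[0,0,3.4],[0,0,4],[0,0,4.5],[0,0,5]],"delta_rot":[[0,0,0],[0,0,0],[0,0,0],[0,0,0],[0,0,0],[0,0,0],[0,0,0],[0,0,0]]}'
```

```text
t: 10.2
eef_pos: [0.5168, 0.0622, -0.0197]
eef_rot: [0.978, -0.209, 0.0, 0.0]
wrist_force: [-5.9, -0.9, 29.2]
width: 0.0004
```

```bash
python3 -m crank '{"grip":[0,0,0,0,0,0,0,0],"slide":[[0,0,0.4],[0,0,0.8],[0,0,1.2],[0,0,1.6],[0,0,2],[0,0,2.4],[0,0,2.7],[0,0,3]],"delta_rot":[[0,0,0],[0,0,0],[0,0,0],[0,0,0],[0,0,0],[0,0,0],[0,0,0],[0,0,0]]}'
```

```text
t: 11.0
eef_pos: [0.517, 0.0622, -0.0199]
eef_rot: [0.978, -0.209, 0.001, 0.0]
wrist_force: [-11.1, -1.3, 56.5]
width: 0.0002
```

Floor contact at reported z ≈ -19.5, so the real tips are 39.5 mm above the reported TCP when shut. I'll lift to 4 mm above the floor and push the plate toward the nose.

```bash
python3 -m crank '{"grip":[0,0,0,0,0,0,0,0],"slide":[[0,0,-9.5],[0,0,-9.5],[5,0,-9.5],[10,0,-9.5],[14,0,-9.5],[18,0,-9.5],[21,0,-9.5],[24,0,-9.5]],"delta_rot":[[0,0,0],[0,0,0],[0,0,0],[0,0,0],[0,0,0],[0,0,0],[0,0,0],[0,0,0]]}'; python3 -c "
from h import *
rel(-25,0,-15.5)"
```

```text
t: 11.8
eef_pos: [0.5388, 0.0523, -0.0156]
eef_rot: [0.978, -0.209, -0.0, 0.0]
wrist_force: [-0.1, 0.2, -0.7]
width: 0.0001
t 11.8 now jig [-36.1  -0.4 -15.6] slide [11.1 -0.4 -0.1] turn [ 0.01  0.02 -0.21] F [-0.1  0.2 -0.7] w 0.1
```

```bash
python3 -m crank '{"grip":[0,0,0,0,0,0,0,0],"slide":[[1.5,0,0],[3,0,0],[4.5,0,0],[6,0,0],[7,0,0],[8,0,0],[9,0,0],[10,0,0]],"delta_rot":[[0,0,0],[0,0,0],[0,0,0],[0,0,0],[0,0,0],[0,0,0],[0,0,0],[0,0,0]]}'; python3 look.py 3;python3 -c "
from h import *
rel(-25,0,-15.5)"
```

```text
t: 12.6
eef_pos: [0.5478, 0.0484, -0.0154]
eef_rot: [0.978, -0.209, -0.0, -0.0]
wrist_force: [0.1, -0.1, 0.7]
width: -0.0
t 12.7 now jig [-26.   -0.3 -15.4] slide [ 1.  -0.3  0.1] turn [-0.01 -0.02 -0.21] F [ 0.7 -0.1 -0.1] w 0.0
```

View pics/look3.png

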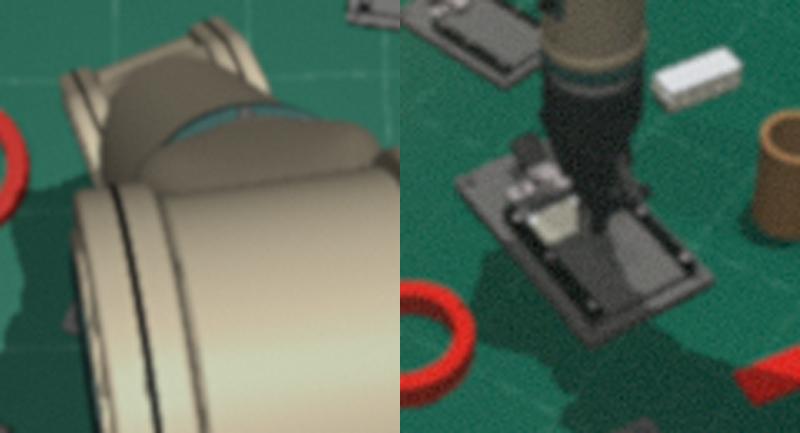

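The plate's near-left corner has moved from look (552,250) to about (545,245), so the push has begun. I'll keep pushing slowly until the nose stops it.

```bash
python3 -m crank '{"grip":[0,0,0,0,0,0,0,0],"slide":[[1,0,0],[2,0,0],[3,0,0],[4,0,0],[5,0,0],[6,0,0],[7,0,0],[7,0,0]],"delta_rot":[[0,0,0],[0,0,0],[0,0,0],[0,0,0],[0,0,0],[0,0,0],[0,0,0],[0,0,0]]}'
cat > pl.py <<'E'
from h import *
# left-side rear/front edge of plate along jig x, sampled at jig y=25..34, z=28 in the side picture (bias from jig features)
im=cv2.cvtColor(vision.read_camera("side"),cv2.COLOR_RGB2HSV).astype(float)
a=np.radians(TH);u=np.array([np.cos(a),np.sin(a)]);v=np.array([-u[1],u[0]])
xs=np.arange(-60,40,1.0)
for y in(22,28,34):
    P=np.c_[O+xs[:,None]*u+y*v,np.full(len(xs),28.)]/1000
    q=(proj("side",P)+[1.5,2.7]).astype(np.float32)
    val=cv2.remap(im[...,2].astype(np.float32),q[:,0].reshape(-1,1),q[:,1].reshape(-1,1),1).ravel()
    print(y,val[::4].astype(int))
E
python3 pl.py; python3 -c "
from h import *
rel(-18,0,-15.5)"
```

```text
t: 13.5
eef_pos: [0.5545, 0.0454, -0.0154]
eef_rot: [0.978, -0.209, 0.0, -0.0]
wrist_force: [0.5, -0.2, -0.2]
width: 0.0001
22 [ 68  71  71  71  72  64  68  69  67  66  67  66  83 113 138 148 149 147
 149 150 144 121  84  64  68]
28 [ 69  70  69  68  71  69  70  71  68  64  63  71 101 125 149 162 162 157
 157 159 155 131  87  68  73]
34 [ 69  69  71  70  69  70  69  68  73  68  63  71  86 119 151 168 167 167
 170 174 179 159 114  87  83]
t 13.55 now jig [-19.1  -0.3 -15.4] slide [ 1.1 -0.3  0.1] turn [-0.01 -0.01 -0.21] F [ 0.4 -0.1 -0.1] w 0.1
```

```bash
sed 's/vision.read_camera("side")/np.load("pics\/side0.npy")/; s/-60,40,1.0/-60,40,1.0/' pl.py | python3 -
python3 -m crank '{"grip":[0,0,0,0,0,0,0,0],"slide":[[0.5,0,0],[1,0,0],[1.5,0,0],[2,0,0],[2,0,0],[2,0,0],[2,0,0],[2,0,0]],"delta_rot":[[0,0,0],[0,0,0],[0,0,0],[0,0,0],[0,0,0],[0,0,0],[0,0,0],[0,0,0]]}'; python3 -c "
from h import *
rel(-18,0,-15.5)"
```

```text
22 [103 102 106 105 105 106 103 103  95 112 167 206 216 213 212 213 213 197
 150 114 105 107 104  93  83]
28 [105 107 107 103 106 106 104 102  97 115 166 206 218 213 214 215 216 197
 150 110 102 104  98  90  83]
34 [103 108 104 105 104 107 103 105  99 116 168 202 208 209 209 210 210 189
 143 108 100 103 101  91  85]
t: 14.35
eef_pos: [0.5561, 0.0447, -0.0153]
eef_rot: [0.978, -0.209, 0.0, -0.0]
wrist_force: [0.6, 0.1, -1.2]
width: 0.0001
t 14.35 now jig [-17.2  -0.3 -15.3] slide [-0.8 -0.3  0.2] turn [-0.   -0.01 -0.2 ] F [ 0.6  0.1 -1.2] w 0.1
```

The plate has moved about 14.5 mm and its origin is now near jig x ≈ 4, just in front of the nose, with no force built up. Now I back off, rise, open to ~75 mm and centre over the clip.

```bash
python3 -m crank '{"grip":[0,0,0,0.88,0.88,0.88,0.88,0.88],"slide":[[-4,0,0],[-4,0,-15],[-4,0,-35],[10,0,-35],[25,0,-35],[39,0,-35],[39,0,-30],[39,0,-25]],"delta_rot":[[0,0,0.2],[0,0,0.2],[0,0,0.2],[0,0,0.2],[0,0,0.2],[0,0,0.2],[0,0,0.2],[0,0,0.2]]}'; python3 pl.py; python3 look.py 4; python3 -c "
from h import *
rel(22,0,-26)"
```

```text
t: 15.15
eef_pos: [0.5912, 0.0289, 0.0099]
eef_rot: [0.978, -0.211, 0.0, -0.0]
wrist_force: [0.2, 0.3, -0.8]
width: 0.0725
22 [ 70  71  69  70  71  71  72  67  71  68  69  70  77 104 139 164 171 173
 172 173 169 151 109  74  69]
28 [ 70  69  70  65  69  70  66  68  70  67  66  68  79 105 144 169 173 173
 170 171 170 153 118  84  76]
34 [ 71  68  69  68  70  67  71  69  69  71  71  71  73 103 141 166 174 173
 172 169 170 162 127  87  77]
t 15.3 now jig [20.1 -0.6  9.1] slide [ 2.  -0.6 35.1] turn [ 0.05  0.12 -0.35] F [-0.3 -0.3  0.3] w 75.3
```

View pics/look4.png

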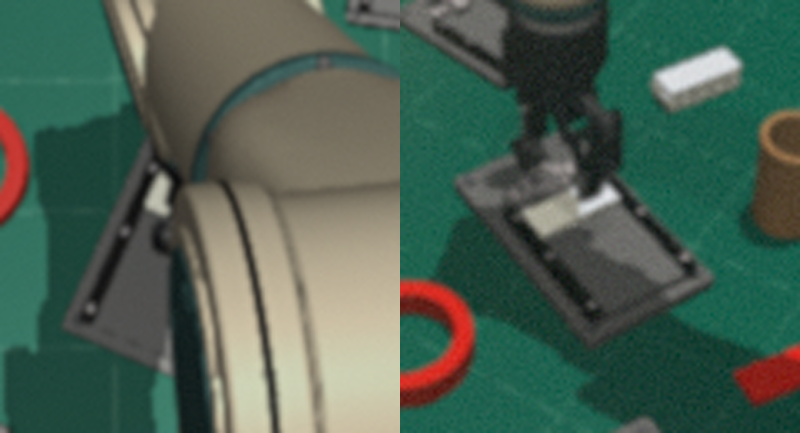

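Run:
```python
from h import *
a=np.radians(TH);u=np.array([np.cos(a),np.sin(a)]);v=np.array([-u[1],u[0]])
for n,p in dict(A=(-17.5,0,58),Aout=(-25.5,0,58),B=(57.7,0,58),Bout=(65.7,0,58),pad=(71.5,0,36.5),padnear=(59,0,29),platerear=(-10,0,28)).items():
    q=(proj("side",np.r_[O+p[0]*u+p[1]*v,p[2]]/1000)[0]+[1.5,2.7]-[205,140])*400/120+[400,0]; print(n,q.round(0))
im=np.load("pics/side4.npy")[165:210,225:285,::-1]
cv2.imwrite("pics/z4.png",cv2.convertScaleAbs(cv2.resize(im,(800,600),interpolation=cv2.INTER_CUBIC),alpha=2,beta=10))
```

```text
A [589. 199.]
Aout [595. 206.]
B [539. 145.]
Bout [534. 139.]
pad [531. 154.]
padnear [539. 169.]
platerear [584. 219.]
```

View pics/z4.png

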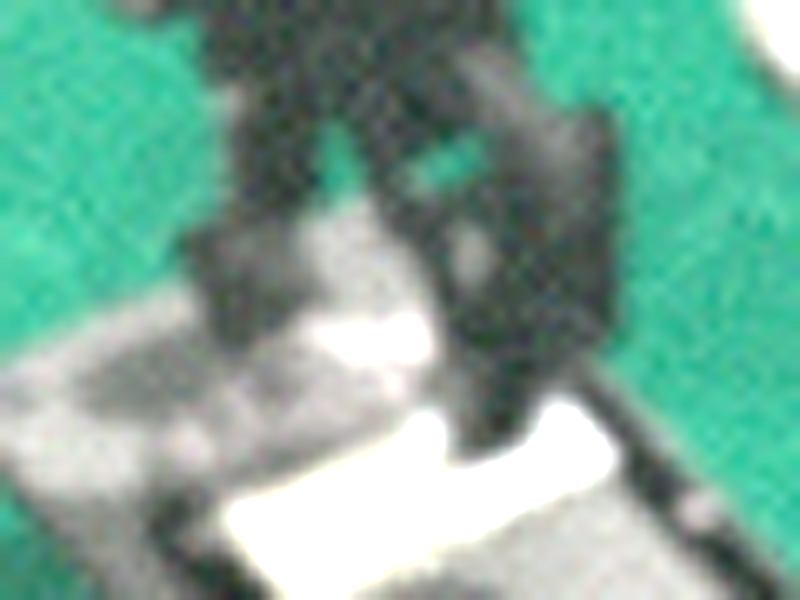

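A's tip is at z4 (490,435), behind the plate on the nest side once lowered, and B's tip is over the pad at z4 (235,330). I'm lowering now with the force checked along the way.

```bash
python3 -m crank '{"grip":[0.88,0.88,0.88,0.88,0.88,0.88,0.88,0.88],"slide":[[1,-0.5,5],[1,-0.5,9],[1,-0.5,13],[1,-0.5,17],[1,-0.5,20],[1,-0.5,23],[1,-0.5,26],[1,-0.5,28]],"delta_rot":[[0,0,-0.3],[0,0,-0.3],[0,0,-0.3],[0,0,-0.3],[0,0,-0.3],[0,0,-0.3],[0,0,-0.3],[0,0,-0.3]]}'; python3 -c "
from h import *
rel(22,0,-26); print(get_state()['ft_torque'])"
```

```text
t: 16.1
eef_pos: [0.593, 0.0288, -0.0183]
eef_rot: [0.978, -0.208, 0.0, 0.0]
wrist_force: [-0.3, 0.1, 3.8]
width: 0.0751
t 16.1 now jig [ 23.    0.  -18.3] slide [-1.   0.   7.7] turn [-0.   -0.02 -0.11] F [-0.3  0.1  3.8] w 75.1
[-0.12253094  0.07354711 -0.07682758]
```

```bash
python3 -m crank '{"grip":[0.88,0.88,0.88,0.88,0.88,0.88,0.88,0.88],"slide":[[-1,0,0],[-2,0,0.5],[-2,0,1],[-2,0,2],[-2,0,3],[-2,0,4],[-2,0,5],[-2,0,5.5]],"delta_rot":[[0,0,0],[0,0,0],[0,0,0],[0,0,0],[0,0,0],[0,0,0],[0,0,0],[0,0,0]]}'; python3 -c "
from h import *
rel(22,0,-26); print(get_state()['ft_torque'])"; python3 tip.py >/dev/null; python3 pl.py
```

```text
t: 16.9
eef_pos: [0.5906, 0.0301, -0.0239]
eef_rot: [0.978, -0.208, -0.0, -0.0]
wrist_force: [-1.0, 1.0, 5.8]
width: 0.0753
t 16.9 now jig [ 20.2   0.3 -23.9] slide [1.8 0.3 2.1] turn [-0.    0.04 -0.08] F [-1.   1.   5.8] w 75.3
[0.04849773 0.00832899 0.05698964]
22 [ 68  67  73  73  69  69  68  67  68  67  67  67  79 108 143 166 169 170
 172 173 170 150 105  71  71]
28 [ 71  72  68  75  70  70  67  68  72  69  70  68  77 106 137 164 172 168
 172 172 171 152 106  73  69]
34 [ 69  63  66  68  74  70  67  68  70  68  67  66  79 106 139 161 169 170
 171 169 167 146 101  74  75]
```

```bash
python3 -m crank '{"grip":[0.88,0.88,0.88,0.88,0.88,0.88,0.88,0.88],"slide":[[0,0,0.3],[0,0,0.6],[0,0,0.9],[0,0,1.2],[0,0,1.5],[0,0,1.8],[0,0,2],[0,0,2]],"delta_rot":[[0,0,0],[0,0,0],[0,0,0],[0,0,0],[0,0,0],[0,0,0],[0,0,0],[0,0,0]]}'; python3 -c "
from h import *
rel(22,0,-26); print(get_state()['ft_torque'])"
```

```text
t: 17.8
eef_pos: [0.5899, 0.0303, -0.0258]
eef_rot: [0.978, -0.208, -0.001, -0.0]
wrist_force: [-1.7, 0.8, 6.7]
width: 0.0752
t 17.8 now jig [ 19.6   0.2 -25.8] slide [2.4 0.2 0.2] turn [ 0.01  0.09 -0.07] F [-1.7  0.8  6.7] w 75.2
[0.14013611 0.19728296 0.00209314]
```

```bash
python3 -m crank '{"grip":[0.88,0.88,0.88,0.88,0.88,0.88,0.88,0.88],"slide":[[0,0,0.2],[0,0,0.4],[0,0,0.6],[0,0,0.8],[0,0,1],[0,0,1.2],[0,0,1.2],[0,0,1.2]],"delta_rot":[[0,0,0],[0,0,0],[0,0,0],[0,0,0],[0,0,0],[0,0,0],[0,0,0],[0,0,0]]}'; python3 -c "
from h import *
rel(22,0,-26); print(get_state()['ft_torque'])"; python3 look.py 5
```

```text
t: 18.6
eef_pos: [0.5894, 0.0305, -0.0269]
eef_rot: [0.978, -0.208, -0.001, -0.0]
wrist_force: [-2.9, 1.9, 10.6]
width: 0.0753
t 18.6 now jig [ 19.    0.2 -26.9] slide [ 3.   0.2 -0.9] turn [ 0.03  0.14 -0.06] F [-2.9  1.9 10.6] w 75.3
[ 0.15151108  0.41776902 -0.01093019]
```

View pics/look5.png

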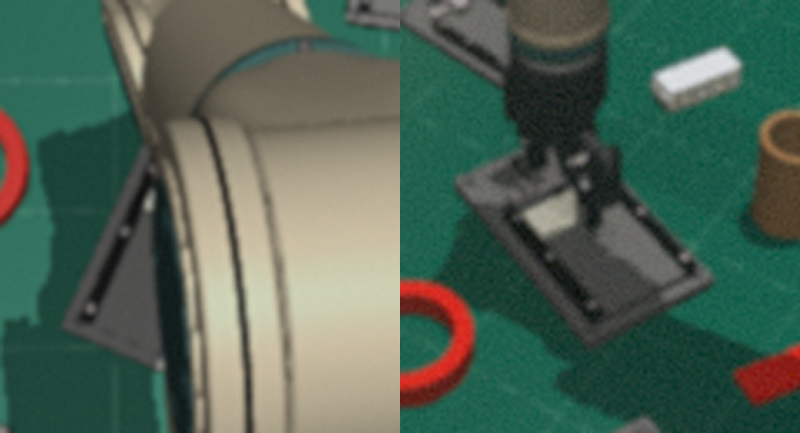

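The spring force rose smoothly from 3.8 to 6.7 N, then jumped to 10.6 N, so the pad is at its limit. Finger A sits behind the plate at look (592,225). I'll ease up 0.7 mm and push.

```bash
python3 -m crank '{"grip":[0.88,0.88,0.88,0.88,0.88,0.88,0.88,0.88],"slide":[[0,0,-0.7],[2,0,-0.7],[4.5,0,-0.7],[7,0,-0.7],[9.5,0,-0.7],[12,0,-0.7],[14,0,-0.7],[16,0,-0.7]],"delta_rot":[[0,0,0],[0,0,0],[0,0,0],[0,0,0],[0,0,0],[0,0,0],[0,0,0],[0,0,0]]}'; python3 -c "
from h import *
rel(42.5,0,-26.5); print(get_state()['ft_torque'])";python3 pl.py
```

```text
t: 19.5
eef_pos: [0.6026, 0.0243, -0.0268]
eef_rot: [0.978, -0.207, -0.003, 0.0]
wrist_force: [-4.7, 2.8, 7.0]
width: 0.0754
t 19.5 now jig [ 33.5  -0.1 -26.8] slide [ 9.  -0.1 -0.4] turn [ 0.08  0.3  -0.05] F [-4.7  2.8  7. ] w 75.4
[0.36720301 0.78261209 0.05540107]
22 [ 66  67  68  67  72  71  72  66  68  69  70  68  68  69  82 115 154 170
 170 171 171 171 167 147 109]
28 [ 71  63  68  69  64  70  65  67  70  69  69  71  66  68  81 114 151 168
 172 171 172 173 170 152 112]
34 [ 70  70  69  67  71  64  68  66  66  69  67  67  70  67  83 115 150 169
 170 172 165 170 165 145 109]
```

```bash
python3 -m crank '{"grip":[0.88,0.88,0.88,0.88,0.88,0.88,0.88,0.88],"slide":[[1,0,0],[2,0,0],[3,0,0],[4,0,0],[5,0,0],[5.5,0,0],[6,0,0],[6,0,0]],"delta_rot":[[0,0,0],[0,0,0],[0,0,0],[0,0,0],[0,0,0],[0,0,0],[0,0,0],[0,0,0]]}'; python3 -c "
from h import *
rel(42.5,0,-26.5); print(get_state()['ft_torque'])";python3 pl.py
```

```text
t: 20.35
eef_pos: [0.6084, 0.0218, -0.0268]
eef_rot: [0.978, -0.208, -0.002, 0.0]
wrist_force: [-5.1, 2.6, 7.0]
width: 0.0749
t 20.35 now jig [ 39.9  -0.1 -26.8] slide [ 2.6 -0.1 -0.4] turn [ 0.07  0.26 -0.06] F [-5.1  2.6  7. ] w 74.9
[ 0.27466152  0.62627019 -0.0400976 ]
22 [ 68  67  67  66  71  68  66  70  69  67  68  68  68  68  67  72  88 122
 152 170 171 172 173 173 166]
28 [ 69  66  68  67  68  68  69  69  67  67  68  67  68  70  65  71  89 118
 154 168 170 173 172 173 167]
34 [ 71  66  71  65  67  69  66  70  67  69  68  71  72  68  69  73  91 125
 154 167 170 170 168 169 164]
```

```bash
python3 -m crank '{"grip":[0.88,0.88,0.88,0.88,0.88,0.88,0.88,0.88],"slide":[[0.3,0,0],[0.6,0,0],[0.9,0,0],[1.2,0,0],[1.5,0,0],[1.5,0,0],[1.5,0,0],[1.5,0,0]],"delta_rot":[[0,0,0],[0,0,0],[0,0,0],[0,0,0],[0,0,0],[0,0,0],[0,0,0],[0,0,0]]}'; python3 -c "
from h import *
rel(42.5,0,-26.5); print(get_state()['ft_torque'])";python3 pl.py|head -1
```

```text
t: 21.2
eef_pos: [0.6086, 0.0217, -0.0269]
eef_rot: [0.978, -0.207, -0.003, 0.0]
wrist_force: [-6.6, 2.7, 8.0]
width: 0.0755
t 21.2 now jig [ 40.1  -0.1 -26.9] slide [ 2.4 -0.1 -0.4] turn [ 0.11  0.38 -0.04] F [-6.6  2.7  8. ] w 75.5
[ 0.47224612  1.01429932 -0.02172527]
22 [ 69  70  70  69  70  70  66  71  67  68  67  68  68  72  64  72  90 123
```

```bash
python3 -m crank '{"grip":[0.88,0.88,0.88,0.88,0.88,0.88,0.88,0.88],"slide":[[0.5,0,0],[1,0,0],[1.5,0,0],[2,0,0],[2.5,0,0],[3,0,0],[3,0,0],[3,0,0]],"delta_rot":[[0,0,0],[0,0,0],[0,0,0],[0,0,0],[0,0,0],[0,0,0],[0,0,0],[0,0,0]]}'; python3 -c "
from h import *
rel(42.5,0,-26.5); print(get_state()['ft_torque'])";python3 pl.py
```

```text
t: 22.05
eef_pos: [0.6084, 0.0217, -0.0269]
eef_rot: [0.978, -0.207, -0.006, 0.0]
wrist_force: [-12.1, 5.1, 13.1]
width: 0.0752
t 22.05 now jig [ 39.9  -0.2 -26.9] slide [ 2.6 -0.2 -0.4] turn [ 0.18  0.66 -0.01] F [-12.1   5.1  13.1] w 75.2
[ 0.83088272  2.07612993 -0.0457662 ]
22 [ 69  70  67  67  67  65  69  66  70  71  70  68  69  69  67  73  90 126
 156 169 171 173 173 172 169]
28 [ 68  67  70  69  69  67  69  66  64  66  66  68  69  69  68  75 102 127
 159 171 174 173 173 171 165]
34 [ 69  73  65  66  68  70  69  66  65  69  65  65  68  70  68  78  98 128
 158 167 168 166 167 166 162]
```

Home: 13 N of push with no further motion over the last 4.5 mm of command. I back off 3 mm while still holding the clip down, then rise.

```bash
python3 -m crank '{"grip":[0.88,0.88,0.88,0.88,0.88,0.88,0.88,0.88],"slide":[[-2,0,0],[-4,0,0],[-6,0,0],[-8,0,0],[-8.5,0,0],[-8.5,0,0],[-8.5,0,0],[-8.5,0,0]],"delta_rot":[[0,0,0],[0,0,0],[0,0,0],[0,0,0],[0,0,0],[0,0,0],[0,0,0],[0,0,0]]}'; python3 -c "
from h import *
rel(42.5,0,-26.5); print(get_state()['ft_torque'])";python3 pl.py
```

```text
t: 22.9
eef_pos: [0.6078, 0.0222, -0.0263]
eef_rot: [0.978, -0.208, 0.0, -0.0]
wrist_force: [2.4, -0.6, 3.1]
width: 0.0755
t 22.9 now jig [ 39.2   0.  -26.3] slide [3.3 0.  0.2] turn [-0.01 -0.04 -0.12] F [ 2.4 -0.6  3.1] w 75.5
[-0.19322847 -0.49895679 -0.00766189]
22 [ 70  68  69  70  67  68  68  67  66  66  70  70  66  67  68  72  90 124
 151 170 172 172 173 172 168]
28 [ 65  64  64  69  68  69  66  68  68  67  66  69  69  68  68  74  90 123
 159 172 171 171 172 173 168]
34 [ 66  70  70  68  67  70  69  68  66  66  68  69  68  68  68  73  95 127
 155 167 166 167 168 168 164]
```

```bash
python3 -m crank '{"grip":[0.88,0.88,0.88,0.88,0.88,0.88,0.88,0.88],"slide":[[-1,0,0],[-2,0,0],[-3,0,0],[-4,0,0],[-4,0,0],[-4,0,0],[-4,0,0],[-4,0,0]],"delta_rot":[[0,0,0],[0,0,0],[0,0,0],[0,0,0],[0,0,0],[0,0,0],[0,0,0],[0,0,0]]}'; python3 -c "
from h import *
rel(42.5,0,-26.5); print(get_state()['ft_torque'])";python3 pl.py
```

```text
t: 23.75
eef_pos: [0.6035, 0.0241, -0.0264]
eef_rot: [0.978, -0.208, -0.0, 0.0]
wrist_force: [1.4, 0.5, 3.8]
width: 0.0753
t 23.75 now jig [ 34.4  -0.  -26.4] slide [ 8.1 -0.   0.1] turn [ 0.01  0.03 -0.1 ] F [1.4 0.5 3.8] w 75.3
[-0.13535667 -0.33237995  0.03086844]
22 [ 71  67  69  67  70  67  69  63  68  70  70  67  68  71  67  70  93 125
 154 170 172 171 172 170 166]
28 [ 66  67  68  72  65  68  69  71  67  70  69  70  71  69  70  72  95 123
 159 171 172 169 171 173 165]
34 [ 66  67  68  70  68  70  67  68  68  66  66  69  70  69  68  75  98 127
 153 167 170 168 168 169 164]
```

A is about 5 mm clear of the plate, and the plate has stayed put. Now straight up to release, then off the clip.

```bash
python3 -m crank '{"grip":[0.88,0.88,0.88,0.88,0.88,0.88,0.88,0.88],"slide":[[0,0,-2],[0,0,-4],[0,0,-7],[0,0,-10],[0,0,-15],[0,0,-25],[0,0,-45],[0,0,-75]],"delta_rot":[[0,0,0],[0,0,0],[0,0,0],[0,0,0],[0,0,0],[0,0,0],[0,0,0],[0,0,0]]}'; python3 pl.py
```

```text
t: 24.6
eef_pos: [0.602, 0.0239, 0.0485]
eef_rot: [0.978, -0.208, -0.002, 0.0]
wrist_force: [0.2, 0.1, 0.1]
width: 0.075
22 [ 68  73  64  73  68  70  70  69  70  72  72  69  70  69  66  72  92 125
 155 169 173 170 171 171 166]
28 [ 74  69  70  68  70  71  68  67  70  71  73  67  73  69  71  71  93 125
 155 170 174 169 173 171 165]
34 [ 68  72  68  71  71  69  69  70  73  66  69  67  70  70  69  78  96 130
 155 169 170 169 165 167 163]
```

```bash
python3 -m crank '{"grip":[0.88,0.88,0.88,0.88,0.88,0.88,0.88,0.88],"slide":[[0,20,-50],[0,55,-80],[0,95,-80],[0,140,-80],[0,180,-80],[0,220,-80],[0,260,-80],[0,300,-80]],"delta_rot":[[0,0,0],[0,0,0],[0,0,0],[0,0,0],[0,0,0],[0,0,0],[0,0,0],[0,0,0]]}'; python3 look.py 6
python3 - <<'E'
from h import *
im=np.load("pics/top6.npy"); hsv=cv2.cvtColor(im,cv2.COLOR_RGB2HSV)
w=((hsv[...,1]<45)&(hsv[...,2]>165)).astype(np.uint8); w[:,:215]=0; w[:,320:]=0; w[:135]=0; w[265:]=0
k,l,st,ce=cv2.connectedComponentsWithStats(w)
a=np.radians(TH);u=np.array([np.cos(a),np.sin(a)]);v=np.array([-u[1],u[0]])
for i in range(1,k):
    if st[i,4]>60:
        c=max(cv2.findContours((l==i).astype(np.uint8),0,1)[0],key=cv2.contourArea)
        Q=onz("top",c[:,0],.028)[:,:2]*1000; r=cv2.minAreaRect(Q.astype(np.float32)); d=np.array(r[0])-O
        print(st[i],r,"jig",d@u,d@v)
E
```

```text
t: 25.45
eef_pos: [0.4808, -0.2514, 0.1293]
eef_rot: [0.978, -0.208, 0.0, 0.0]
wrist_force: [0.9, 0.6, 0.4]
width: 0.0752
[251 176  36  28 499] ((596.0045776367188, 28.64398765563965), (75.71650695800781, 43.44520950317383), 65.58412170410156) jig 25.780423017352405 1.1470654720626035
```

View pics/look6.png

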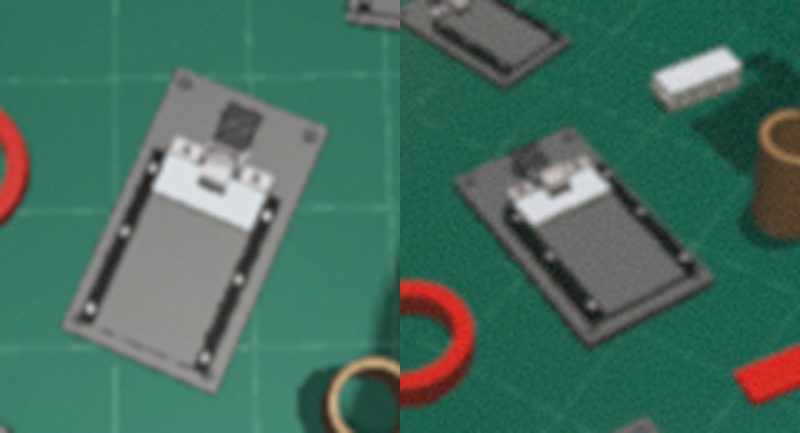

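The picture shows the plate's front edge flush with both stop blocks at (185,150) and (257,180), the nose on its top at (212,180) and the pad staying part-lowered. The arm is clear. I'm handing in.

```bash
python3 -c "
from plant import ticket; print(ticket.job_done())"
```

```text
the job is handed in; nothing more can be done
None
```

The plate is fully home against both end stops with the clip closed on it, and I handed the job in at about 25.6 s of the 48 s allowed. No verdict came back.

**What I did:**
- With the fingers shut, I slid the plate about 15 mm up to the closed nose.
- I opened the fingers to 75 mm and pressed the pad to its limit with one tip. The spring force rose from 4 to 7 N, then jumped at the end of travel.
- While holding the pad down, I pushed the plate with the other tip until 13 N of push gave no more motion. Then I backed off about 5 mm, rose to release the clip and moved away.

**Last checks:**
- The plate's rear edge was at jig x ≈ 4 mm (5 is home), square within about 0.01 rad, and it did not shift during release.
- In the last picture the nose sits on the plate and the pad is part-lowered. The lever angle and clamp force could not be read directly.
- The wrist force was at noise level with the arm clear. The tape roll, tube and spare plates looked undisturbed in the final picture, but I did not measure them.

**What disagreed:**
- The real fingertips were about 39.5 mm higher than the reported tool height, found by touching the nest floor. My first floor touch reached 56 N, because I sent a second step down before reading the first result.
- The side camera was offset by about 3 px from the top camera.
- The automatic plate outline in the last top picture had merged with the white stop blocks, so I used only its rear edge and angle.

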